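# Put the copper hot pot together

## Task

Put the small copper hot pot together on its base dish, from the bottom up: stand the pot upright in the middle of the dish, then lower the ring-shaped lid over the chimney onto the pot's rim, slip the chimney pipe over the chimney, wide end down, and last set the little cap with the wooden knob on top of the pipe. Every part has to sit fully home and upright, and the kettle, its brass lid, the bowl, the hammer and the mallet stay where they are.

Things in the scene. Friction and masses are not known exactly. Their poses are not given: they have to be found in the camera images.
- pot: Copper hot pot standing upright, 0.65 kg, 160 mm across. Foot 104 mm across; open ring trough, its rim (inner diameter 152) 88 mm above the underside; in the middle an upright chimney, a cylinder of diameter 42 from 95 to 147 mm up (grip it there), narrowing to 38 at its open top at 150, flaring to 64 below. Origin: centre of underside, z up; yaw does not matter.
- lid: Ring-shaped copper lid, right way up, 0.22 kg, diameter 160 mm, with a 52 mm hole for the chimney; round it a neck, outside 60-63 mm, 22 to 44 mm up (grip across it). Edge, 5-9 mm up, rests on the pot's rim; ring below it (diameter 140-145) fits the mouth. Two 25 mm high knobs on its x axis, 66 mm out. Origin: centre of underside, z up; seated 83 mm above the pot's origin.
- pipe: Copper chimney pipe standing wide end down, 0.14 kg, 90 mm long. Lower 22 mm: socket of outside diameter 54-57 mm, bore 47, 20 deep; from 26 mm up a tube of outside diameter 42 (grip it there). The socket goes over the chimney till the step inside rests on the chimney's top. Origin: centre of lower end, z up; seated 130 mm above the pot's origin.
- cap: Small copper cap for the pipe, right way up, 0.09 kg: cover of diameter 57-60 mm, 14 high; its skirt (bore 50 mm, 10 deep) goes over the pipe's top. Upright dark wooden knob of diameter 20 mm, 19 to 44 mm up (grip it there). Origin: centre of lower edge, z up; seated 80 mm above the pipe's origin.
- dish: Shallow round copper base dish fixed to the bench, 156 mm across the rim, 16 mm high, otherwise empty; its flat inner floor, 4 mm above the underside, is 128 mm across. Origin: centre of the underside. The pot's place.
- kettle: Brass kettle without its lid, 124 mm across with a spout (along its y axis) and a high arched handle wrapped in cane, 170 mm high in all. Not part of the job. Origin: centre of the underside.
- kettle_lid: Solid brass lid of the kettle, diameter 68 mm with a brass knob, 38 mm high in all. Looks a little like the cap but is not part of the job. Origin: centre of the underside.
- hammer: Steel hammer with a wooden handle lying along its x axis, 250 mm long and 30 mm high. Not part of the job. Origin: on the handle, 100 mm from the head's middle, on the bench.
- mallet: Wooden mallet lying along its x axis, 290 mm long, head 60 mm high. Not part of the job. Origin: on the handle, 100 mm from the head's middle, on the bench.
- bowl: Little open copper bowl, 90 mm across, 40 mm high. Not part of the job. Origin: centre of the underside.
Things that resemble listed ones, but are neither listed nor needed, are in the scene too. What is shaped like the pipe but green is not meant.

How it is judged:
By the outcome, as a careful person would: the job done as asked, in the order asked, and still so for the second after the job is handed in, with the robot touching nothing.
It also fails if it takes over 136 s, if anything falls off the work surface, if the arm or the gripper's body presses on something with over 40 N, if the wrist force passes 120 N, or if a joint passes its speed limit or range.

## Robot

A 6-joint arm with a two-finger parallel gripper is mounted at the origin on the work surface. World frame = base frame: x ahead of the robot, y to its left, z up, the work surface at z = 0. Lengths are in mm, angles in degrees, forces in N, time in s.
With the tool pointing down it reaches from about 350 to 850 mm from the base axis. Payload 8.1 kg.
Tool frame: the origin (TCP) lies midway between the tips of the shut fingers; the grasp point (between the pads) lies 19 mm behind it (r.grasp_offset is the distance from the TCP to the grasp point, in mm); z points along the fingers, x is the direction in which the jaws open and shut, and the axes are right-handed (so a half turn about z gives the same grasp; the last joint's range is limited). The gripper opens to 85 mm and grips with 20 to 120 N. Pads are 22 mm wide; open, the fingers measure 114 mm over their backs; the gripper's body (76 mm by 85 mm) begins 54 mm behind the grasp point. The pads swing forward as they close: fully open they stand 13 mm farther back than shut.
Start: joints at [64.32, 7.471, 85.268, -0, 87.261, -4.893], TCP at [212.915, 560.957, 198.192] pointing down, gripper open.
Joint ranges: [-169.43, 169.43], [-51.17, 129.36], [1.28, 143.12], [-76.62, 256.62], [0, 156.53], [-152.29, 152.29]. Speed limits (degrees/s): [136.94, 136.94, 159.86, 180, 180, 180].

## Interface

Orientations are given as [roll, pitch, yaw] about the fixed x, y, z axes, in that order (R = Rz(yaw) Ry(pitch) Rx(roll)).
In Python, from bench import r, optics, hand_in gives the robot as it stands.
- The arm moves only by the shell command python3 -m pendant 'ROWS' [FORCE]. ROWS is JSON, a list of rows, each a list of 5 numbers: the opening, from 0 (shut) to 1 (fully open), then the shift along the tool's x, y, z in mm, then the turn about the tool's z in degrees. A call has 1 to 10 rows; each row shifts and turns the commanded pose from where the row before left it, along the tool's axes as they then stand; what a row does not reach is not made up. A row lasts 1/10 s, in which the tool goes at most 50 mm and 8.59 degrees, less where a joint would pass 70% of its speed; a pose out of reach is approached as far as the arm can. A call with a gripper value outside its range is refused whole. The fingers move at their own pace and stop on an object; FORCE is the grip in N (left out, the last holds). Time passes only in rows, so rows that do not move let the fingers close. It gives the time, the measured TCP pose, the force and the opening at its end, in the units of the state.
- r.sense(): the state, without advancing time (a new reading comes with each control period).
- optics.snapshot(name): name is "side" or "top"; returns (picture, depth): 480x640x3 uint8, blue, green, red; 480x640 float32, mm along the optical axis (not along the pixel's ray), 0 where there is no reading.
- optics.camera_params(name): a dict with "camera_matrix" (3x3 intrinsics, pixels), "eye" and "orientation" of the camera in the world. Camera axes: x right, y down, z forward; pixel columns grow to the right and rows downward; lengths in mm; the calibration is good to about 2 mm. A picture is of the moment at which its call begins. camera_params takes no time and is no camera call.
- hand_in(): hands the job in, once; it reports no verdict.
Trained networks look in the newest picture that a camera, given by its name, has taken for a name from the list of things; names that differ only in an ending like _2 or _b are one class to them, and where a whole thing is asked for, a point or a joint stands for the part that bears it (a point fixed in the world has none). Each returns a list of dicts, best first, with "score" (0 to 1); they miss things now and then, are a little off and sometimes report something else, mostly with a low value. They report only what shows in the picture. A call takes as long as a camera call. They do not tell look-alikes from the thing itself.
- optics.search_frame(camera, query): "at" ([x, y, z] in mm, in world coordinates, good to about 4 mm: the middle of the surface that is visible of it).
The state is a dict: "time": time; "joint_pos": joint angles; "qd": joint speeds; "joint_efforts": joint torques, N m; "tool_pos": TCP position; "tcp_rot": TCP orientation; "ft_force": force on the tool from outside, world axes, zero at the start; "wrist_torque": the same for the moment, N m; "finger_gap": finger opening in mm.
Only numpy, scipy, OpenCV 4.12 (cv2) and the standard library are available. Lean on these libraries where they do the work, as an engineer would, in place of code of your own. Each camera call takes 0.05 s, during which the arm holds its last target. There are 200 camera calls.

## Working session

There is one attempt and no reset: what is moved stays moved. The work goes in short steps, Python scripts to look and compute and a shell command to move; the robot and the scene stay as the last step left them, time stands still between calls to the robot, and variables do not carry over. Pictures are saved under pics/ and viewed, about 12 in all and at most 16, crops included, and the job is handed in when it is done.

```bash
mkdir -p pics; ls; python3 - <<'E'
from bench import r, optics
import cv2, numpy as np
s=r.sense(); print({k:np.round(v,2).tolist() for k,v in s.items()})
for n in("top","side"):
    im,d=optics.snapshot(n); cv2.imwrite(f"pics/{n}0.png",im); np.save(f"pics/{n}0.npy",d)
    p=optics.camera_params(n); print(n,p)
    for q in("pot","lid","pipe","cap","dish","kettle","kettle_lid","hammer","mallet","bowl"):
        print(q,[(np.round(a["at"]).tolist(),round(a["score"],2)) for a in optics.search_frame(n,q)])
E
```

```text
pics
{'time': 0.0, 'joint_pos': [64.32, 7.51, 85.33, -0.0, 87.26, -4.89], 'qd': [0.04, -0.01, -0.06, 0.03, -0.02, 0.06], 'joint_efforts': [-0.0, -56.94, -50.05, -0.0, 0.02, 0.0], 'tool_pos': [212.66, 560.37, 197.14], 'tcp_rot': [-179.99, 0.11, 69.21], 'ft_force': [0.98, 0.16, 0.57], 'wrist_torque': [-0.01, 0.03, -0.02], 'finger_gap': 85.3}
top {'camera_matrix': array([[519.51164762,   0.        , 322.95482126],
       [  0.        , 519.51164762, 240.36031053],
       [  0.        ,   0.        ,   1.        ]]), 'eye': array([ 421.24019213,   29.21924918, 1034.40865319]), 'orientation': array([-169.95621117,    0.53482915,  -88.32329028])}
pot [([478.0, -1.0, 56.0], 0.6), ([346.0, -150.0, 43.0], 0.45)]
lid [([502.0, -302.0, 14.0], 0.75)]
pipe [([781.0, 218.0, 56.0], 0.67), ([671.0, 165.0, 47.0], 0.64)]
cap [([656.0, -163.0, 16.0], 0.7)]
dish [([537.0, 281.0, 4.0], 0.71)]
kettle [([701.0, 353.0, 75.0], 0.94)]
kettle_lid [([686.0, -15.0, 9.0], 0.9)]
hammer [([408.0, 154.0, 20.0], 0.96)]
mallet [([348.0, -153.0, 42.0], 0.93)]
bowl [([793.0, 87.0, 17.0], 0.66)]
side {'camera_matrix': array([[447.73888549,   0.        , 321.98711661],
       [  0.        , 447.73888549, 245.37372006],
       [  0.        ,   0.        ,   1.        ]]), 'eye': array([ 358.98711765, -424.00938286,  669.97003791]), 'orientation': array([-140.30500403,    0.97853651,  -28.11084945])}
pot [([474.0, -10.0, 68.0], 0.76)]
lid [([511.0, -288.0, 16.0], 0.76)]
pipe [([666.0, 153.0, 52.0], 0.89), ([786.0, 198.0, 53.0], 0.8)]
cap [([656.0, -176.0, 12.0], 0.66), ([663.0, 155.0, 56.0], 0.55)]
dish [([541.0, 287.0, 8.0], 0.59)]
kettle [([696.0, 329.0, 68.0], 0.92)]
kettle_lid [([680.0, -16.0, 12.0], 0.84)]
hammer [([407.0, 149.0, 20.0], 0.76)]
mallet [([343.0, -164.0, 41.0], 0.97), ([677.0, -13.0, 10.0], 0.64)]
bowl [([793.0, 92.0, 26.0], 0.78)]
```

View pics/top0.png

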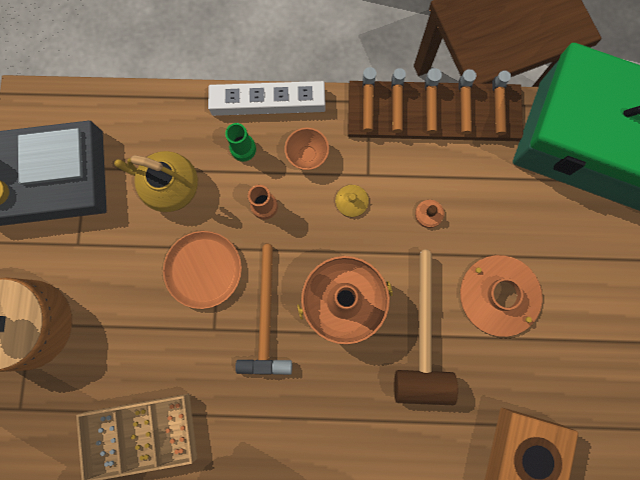

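View pics/side0.png

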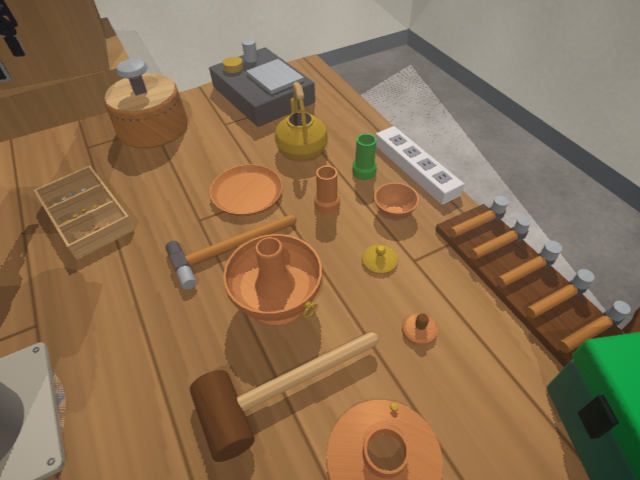

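Look-alikes in the top picture:
- **Pipe:** the copper pipe is at (262,200). The green one at (240,142) is not meant.
- **Cap:** the copper cap with the dark knob is at (431,213). The brass kettle lid is at (352,200).
- **Dish:** the flat dish is at (203,270). The bowl is at (307,149).
- **Lid and pot:** the lid is at (501,295), with its knobs at (479,271) and (529,320). The pot is at (346,300).

Next I'll measure the axes by circle fits on the depth data.

```bash
cat > h.py <<'E'
import numpy as np, cv2
from scipy.optimize import least_squares
from scipy.spatial.transform import Rotation as Ro
from bench import r, optics
def cloud(n,d):
    p=optics.camera_params(n); K=p["camera_matrix"]; R=Ro.from_euler("xyz",p["orientation"],degrees=True).as_matrix()
    v,u=np.mgrid[:480,:640]
    c=np.stack([(u-K[0,2])/K[0,0]*d,(v-K[1,2])/K[1,1]*d,d],-1)
    w=c@R.T+p["eye"]; w[d<=0]=np.nan; return w
def circ(w,c,rmax,z0,z1,rad,rmin=0):
    "centre of circle of known radius through points in height band"
    q=w.reshape(-1,3); q=q[np.isfinite(q[:,0])]; k=np.hypot(*(q[:,:2]-c).T)
    q=q[(k<rmax)&(k>=rmin)&(q[:,2]>z0)&(q[:,2]<z1)]
    if len(q)<8: return None
    f=least_squares(lambda m:np.hypot(q[:,0]-m[0],q[:,1]-m[1])-rad,c,loss="soft_l1",f_scale=1.5)
    return np.round([*f.x,np.median(q[:,2]),np.percentile(q[:,2],97),len(q),np.sqrt(np.mean(f.fun**2))],1).tolist()
def to(x,y,z,yaw):
    "remaining shift in tool axes after yaw turn, from measured pose"
    s=r.sense(); p=s["tool_pos"]; t=Ro.from_euler("xyz",s["tcp_rot"],degrees=True).as_matrix(); cy=np.degrees(np.arctan2(t[1,0],t[0,0]))
    a=np.radians(yaw); T=np.array([[np.cos(a),np.sin(a),0],[np.sin(a),-np.cos(a),0],[0,0,-1]])
    print("turn about tool z",round((cy-yaw+180)%360-180,1),"shift",np.round(T.T@(np.array([x,y,z])-p),1))
E
python3 - <<'E'
from h import *
for n in("top","side"):
    w=cloud(n,np.load(f"pics/{n}0.npy"))
    print(n)
    print("bench z",np.nanmedian(w[380:430,330:380,2]) if n=="top" else np.nanmedian(w[300:340,100:150,2]))
    print("pot rim",circ(w,(478,-1),95,82,92,78,65)); print("chim",circ(w,(478,-1),40,143,154,20)); print("chim wall",circ(w,(478,-1),40,97,140,21))
    print("lid edge",circ(w,(506,-298),95,3,11,78,70)); print("neck",circ(w,(506,-298),42,38,48,29.5)); print("neckwall",circ(w,(506,-298),42,25,40,31))
    print("pipe top",circ(w,(668,160),40,84,94,20)); print("pipe wall",circ(w,(668,160),40,30,80,21)); print("socket",circ(w,(668,160),40,5,22,28))
    print("knob top",circ(w,(656,-166),25,39,50,5)); print("knob wall",circ(w,(656,-166),25,22,40,10)); print("cap cover",circ(w,(656,-166),42,3,13,29.5))
    print("dish rim",circ(w,(538,284),95,13,20,77,66)); print("dish floor",[np.nanmedian(w[260:280,195:210,2])] if n=="top" else "")
    # lid knobs
    q=w.reshape(-1,3); k=np.hypot(q[:,0]-503,q[:,1]+300); m=(k>55)&(k<85)&(q[:,2]>17)&(q[:,2]<35); print("lid knobs",[np.round(q[m&(s*(q[:,0]-503+q[:,1]+300)>0)].mean(0),1) for s in(1,-1)])
im=cv2.imread("pics/top0.png"); sm=cv2.imread("pics/side0.png")
cv2.imwrite("pics/crop1.png",np.hstack([cv2.resize(im[110:250,220:460],(480,280)),cv2.resize(sm[120:360,310:450],(280,480))[:280]]) )
cv2.imwrite("pics/crop1.png",np.vstack([cv2.resize(im[110:250,220:460],None,fx=2.4,fy=2.4)[:, :560],cv2.resize(sm[150:250,300:440],None,fx=2.4,fy=2.4,dst=None)[:240,:336].repeat(1,1) if 0 else cv2.resize(sm[150:230,300:440],(560,250))]))
E
```

```text
top
bench z 0.3038604180130733
pot rim [481.3, 1.0, 88.0, 91.4, 668.0, 1.6]
chim [481.4, 1.0, 149.7, 152.9, 185.0, 1.9]
chim wall [468.5, -7.0, 102.2, 134.3, 304.0, 8.1]
lid edge [504.5, -304.1, 9.0, 10.9, 737.0, 6.5]
neck [503.2, -306.4, 43.8, 47.0, 258.0, 2.1]
neckwall [503.9, -304.2, 31.2, 39.6, 166.0, 3.2]
pipe top [670.5, 166.7, 89.7, 93.0, 164.0, 1.7]
pipe wall [667.7, 165.8, 50.4, 78.4, 336.0, 4.4]
socket [672.9, 168.3, 19.1, 21.8, 97.0, 1.6]
knob top [663.3, -167.2, 43.3, 47.1, 76.0, 2.7]
knob wall [664.5, -168.4, 34.6, 39.8, 27.0, 0.8]
cap cover [663.9, -169.4, 11.0, 12.8, 234.0, 7.2]
dish rim [537.1, 282.2, 15.4, 19.1, 597.0, 3.1]
dish floor [np.float64(4.2241028335656665)]
lid knobs [array([ 551.1, -285.5,   21.3]), array([ 489.3, -347.4,   19.5])]
side
bench z -0.709891520105316
pot rim [481.7, -1.4, 86.5, 88.9, 930.0, 1.5]
chim [481.6, -1.5, 147.9, 150.6, 264.0, 2.1]
chim wall [481.7, -1.1, 123.1, 139.1, 651.0, 2.3]
lid edge [503.3, -306.7, 9.2, 10.9, 737.0, 4.1]
neck [503.5, -308.5, 42.8, 45.2, 504.0, 2.1]
neckwall [500.5, -310.2, 32.2, 39.7, 279.0, 3.4]
pipe top [670.7, 164.8, 88.7, 91.0, 157.0, 1.8]
pipe wall [671.1, 165.8, 61.2, 78.8, 476.0, 1.9]
socket [671.9, 167.9, 15.0, 21.6, 175.0, 1.4]
knob top [663.0, -170.6, 42.8, 44.8, 93.0, 2.4]
knob wall [665.0, -168.9, 32.2, 39.7, 82.0, 0.7]
cap cover [666.5, -167.7, 11.3, 13.0, 328.0, 4.8]
dish rim [537.0, 280.2, 14.8, 17.5, 335.0, 2.6]
dish floor 
lid knobs [array([ 549.5, -270.3,   22.5]), array([ 533.4, -347.6,   18. ])]
```

View pics/crop1.png

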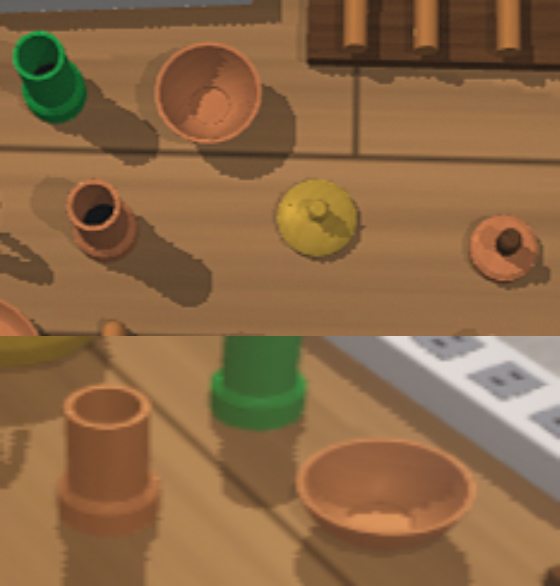

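The crop shows the plain copper pipe beside the green one, and the copper cap with its dark knob, so the choices hold. Both cameras agree to about 2 mm. The pot is first.

```bash
python3 -c "
from h import *
to(481.5,-0.3,197,69.2)"
```

```text
turn about tool z 0.0 shift [-429.3  450.4    1.2]
```

```bash
python3 -m pendant '[[1,-10,10,0,0],[1,-20,20,0,0],[1,-27,28,0,0],[1,-27,28,0,0],[1,-27,28,0,0],[1,-27,28,0,0],[1,-27,28,0,0],[1,-27,28,0,0],[1,-27,28,0,0],[1,-27,28,0,0]]' 60
python3 -m pendant '[[1,-27,28,0,0],[1,-27,28,0,0],[1,-27,28,0,0],[1,-27,28,0,0],[1,-27,28,0,0],[1,-27,28,0,0],[1,-20,22,0,0],[1,-10,13,0,0],[1,0,0,0,0],[1,0,0,0,0]]'
python3 -c "
from h import *
to(481.5,-0.3,106,69.2)"
```

```text
time: 2.1
tool_pos: [363.4, 238.7, 198.3]
tcp_rot: [180.0, -0.0, 69.2]
ft_force: [1.5, 1.3, -0.2]
finger_gap: 85.4
time: 3.1
tool_pos: [484.2, -10.4, 198.0]
tcp_rot: [-180.0, -0.0, 69.2]
ft_force: [-0.5, 0.5, 0.1]
finger_gap: 85.6
turn about tool z -0.0 shift [ 8.5 -6.1 92. ]
```

```bash
python3 -m pendant '[[1,8,-6,0,0],[1,0,0,20,0],[1,0,0,20,0],[1,0,0,20,0],[1,0,0,18,0],[1,0,0,10,0],[1,0,0,0,0],[0.3,0,0,0,0],[0.3,0,0,0,0],[0.3,0,0,0,0]]' 60
python3 -m pendant '[[0.3,0,0,0,0],[0.3,0,0,0,0],[0.3,0,0,0,0],[0.3,0,0,0,0],[0.3,0,0,0,0]]' 60
python3 -c "
from h import *
to(481.5,-0.3,106,69.2)"
```

```text
time: 4.1
tool_pos: [482.7, -1.1, 111.3]
tcp_rot: [179.9, -0.0, 69.2]
ft_force: [0.8, 0.0, -0.3]
finger_gap: 43.7
time: 4.6
tool_pos: [483.3, -0.7, 112.1]
tcp_rot: [179.9, -0.1, 69.2]
ft_force: [-0.6, 4.0, 6.8]
finger_gap: 36.7
turn about tool z 0.0 shift [-0.3 -1.8  6.1]
```

```bash
python3 -m pendant '[[0.3,0,0,0,0],[0.3,0,0,0,0]]' 60
python3 -c "
from h import *
im,d=optics.snapshot('side'); cv2.imwrite('pics/s1.png',cv2.resize(im[130:350,180:400],None,fx=2.6,fy=2.6))"
```

```text
time: 4.8
tool_pos: [483.3, -0.6, 112.1]
tcp_rot: [179.9, -0.1, 69.2]
ft_force: [-1.2, 4.1, 7.1]
finger_gap: 36.3
```

View pics/s1.png

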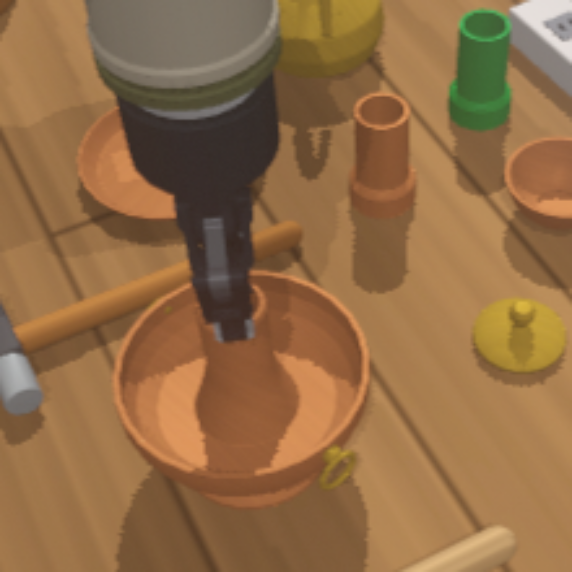

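The pads hold the chimney near (235,325), roughly centred on it, so I'll lift the pot.

```bash
python3 -m pendant '[[0.3,0,0,-3,0],[0.3,0,0,-8,0],[0.3,0,0,-15,0],[0.3,0,0,-20,0],[0.3,0,0,-20,0],[0.3,0,0,-10,0],[0.3,0,0,-4,0],[0.3,0,0,0,0],[0.3,0,0,0,0],[0.3,0,0,0,0]]' 80
python3 - <<'E'
from h import *
print(r.sense()["tool_pos"])
for n in("top","side"):
    im,d=optics.snapshot(n); w=cloud(n,d); print(n,"rim",circ(w,(481.5,0),95,88+68,88+92,78,65))
E
```

```text
time: 5.85
tool_pos: [481.2, -1.0, 189.0]
tcp_rot: [-179.9, 0.0, 69.2]
ft_force: [0.3, 0.4, -5.5]
finger_gap: 35.0
[481.21492974  -1.04743873 188.9607685 ]
top rim [480.3, 0.2, 164.9, 168.0, 261.0, 1.2]
side rim [480.0, -2.6, 163.0, 165.5, 1259.0, 1.5]
```

```bash
python3 -c "
from h import *
to(538.1,281.4,189,69.2)"
```

```text
turn about tool z 0.0 shift [284.1 -47.3   0.3]
```

```bash
python3 -m pendant '[[0.3,5,-1,0,0],[0.3,12,-2,0,0],[0.3,20,-3,0,0],[0.3,24,-4,0,0],[0.3,24,-4,0,0],[0.3,24,-4,0,0],[0.3,24,-4,0,0],[0.3,24,-4,0,0],[0.3,24,-4,0,0],[0.3,24,-4,0,0]]'
python3 -m pendant '[[0.3,24,-4,0,0],[0.3,22,-4,0,0],[0.3,17,-3,0,0],[0.3,10,-1,0,0],[0.3,5,-1,0,0],[0.3,1,0,0,0],[0.3,0,0,0,0],[0.3,0,0,0,0],[0.3,0,0,0,0],[0.3,0,0,0,0]]'
python3 - <<'E'
from h import *
s=r.sense()["tool_pos"];to(538.1,281.4,117,69.2)
for n in("top","side"):
    im,d=optics.snapshot(n); w=cloud(n,d); print(n,"rim",circ(w,s[:2],95,88+68,88+92,78,65))
    cv2.imwrite(f'pics/{n}2.png',im)
E
```

```text
time: 6.95
tool_pos: [522.8, 204.8, 190.0]
tcp_rot: [-180.0, -0.0, 69.2]
ft_force: [1.0, -0.7, -5.8]
finger_gap: 34.8
time: 7.95
tool_pos: [538.9, 280.6, 190.4]
tcp_rot: [180.0, -0.0, 69.2]
ft_force: [0.4, -0.5, -5.4]
finger_gap: 35.2
turn about tool z -0.0 shift [ 0.4 -1.  73.4]
top rim [536.9, 281.0, 165.3, 168.7, 561.0, 2.0]
side rim [537.3, 278.8, 162.8, 166.6, 915.0, 1.7]
```

```bash
python3 -m pendant '[[0.3,1,0,5,0],[0.3,0,0,12,0],[0.3,0,0,15,0],[0.3,0,0,15,0],[0.3,0,0,10,0],[0.3,0,0,5,0],[0.3,0,0,3,0],[0.3,0,0,2,0],[0.3,0,0,0,0],[0.3,0,0,0,0]]'
python3 -m pendant '[[0.3,0,0,2,0],[0.3,0,0,2,0],[0.3,0,0,0,0],[0.3,0,0,0,0]]'
```

```text
time: 9.05
tool_pos: [539.6, 282.2, 123.9]
tcp_rot: [180.0, -0.0, 69.2]
ft_force: [-0.3, -0.1, -5.0]
finger_gap: 35.2
time: 9.45
tool_pos: [539.1, 282.0, 119.1]
tcp_rot: [-180.0, 0.0, 69.2]
ft_force: [0.1, 0.2, -5.2]
finger_gap: 35.2
```

```bash
python3 -m pendant '[[0.3,0,0,1,0],[0.3,0,0,1,0],[0.3,0,0,0,0]]'
python3 -m pendant '[[0.3,0,0,1,0],[0.3,0,0,0,0]]'
```

```text
time: 9.75
tool_pos: [539.0, 281.9, 117.0]
tcp_rot: [-180.0, 0.0, 69.2]
ft_force: [0.3, 0.1, -4.6]
finger_gap: 34.9
time: 9.95
tool_pos: [539.3, 282.1, 116.4]
tcp_rot: [180.0, -0.0, 69.2]
ft_force: [-0.7, 1.2, -4.0]
finger_gap: 35.0
```

```bash
python3 -m pendant '[[0.3,0,0,1,0],[0.3,0,0,0,0]]'
python3 -m pendant '[[0.3,0,0,1,0],[0.3,0,0,0,0]]'
```

```text
time: 10.15
tool_pos: [539.6, 282.4, 116.3]
tcp_rot: [180.0, -0.1, 69.2]
ft_force: [-1.4, 0.5, 4.0]
finger_gap: 34.9
time: 10.35
tool_pos: [539.7, 282.4, 116.2]
tcp_rot: [179.9, -0.1, 69.2]
ft_force: [-4.6, -1.5, 9.4]
finger_gap: 34.8
```

The pot is on the floor of the dish. I'll release it, back straight up and measure.

```bash
python3 -m pendant '[[0.5,0,0,0,0],[0.7,0,0,0,0],[1,0,0,0,0],[1,0,0,0,0],[1,0,0,0,0],[1,0,0,-5,0],[1,0,0,-15,0],[1,0,0,-25,0],[1,0,0,-30,0],[1,0,0,-20,0]]'
python3 -m pendant '[[1,-10,20,-5,0],[1,-20,30,0,8],[1,-20,30,0,8],[1,-20,30,0,8],[1,0,30,0,8],[1,0,30,0,8],[1,0,30,0,8],[1,0,30,0,8],[1,0,30,0,8],[1,0,0,0,8]]'
python3 - <<'E'
from h import *
to(503.3,-307,200,-45)
for n in("top","side"):
    im,d=optics.snapshot(n); w=cloud(n,d); print(n,"rim",circ(w,(537,281),95,86,96,78,65),"chim",circ(w,(537,281),40,147,158,20))
    q=w.reshape(-1,3);k=np.hypot(q[:,0]-537,q[:,1]-281);q=q[(k>73)&(k<82)&(q[:,2]>86)&(q[:,2]<97)]; print("rim slope", np.round(np.linalg.lstsq(np.c_[q[:,:2]-[537,281],np.ones(len(q))],q[:,2],rcond=None)[0],3))
    print("dish",circ(w,(537,281),95,13,20,77,66))
    cv2.imwrite(f'pics/{n}3.png',im)
E
```

```text
time: 11.35
tool_pos: [540.1, 282.4, 213.3]
tcp_rot: [179.8, -0.2, 69.2]
ft_force: [0.6, 1.3, 0.1]
finger_gap: 85.5
time: 12.35
tool_pos: [676.8, 37.7, 215.6]
tcp_rot: [179.9, -0.1, -3.3]
ft_force: [0.0, 0.4, -0.2]
finger_gap: 85.5
turn about tool z 41.7 shift [121.  366.4  15.6]
top rim [538.0, 283.0, 91.6, 94.7, 591.0, 1.5] chim [537.8, 282.9, 153.3, 156.4, 212.0, 2.0]
rim slope [-1.0000e-03 -7.0000e-03  9.1482e+01]
dish [538.3, 285.2, 15.7, 18.5, 82.0, 1.7]
side rim [538.1, 281.2, 90.5, 93.1, 555.0, 1.7] chim [538.4, 281.2, 151.5, 154.3, 180.0, 2.1]
rim slope [ 0.    0.   90.13]
dish [537.5, 282.3, 15.2, 17.2, 168.0, 1.9]
```

```bash
python3 -m pendant '[[1,0,0,0,8.4],[1,0,0,0,8.4],[1,0,0,0,8.4],[1,0,0,0,8.4],[1,0,0,0,8.1],[1,5,15,0,0],[1,10,30,0,0],[1,13,39,0,0],[1,13,39,0,0],[1,13,39,0,0]]'
python3 -m pendant '[[1,13,39,0,0],[1,13,39,0,0],[1,13,39,0,0],[1,13,39,0,0],[1,10,29,0,0],[1,5,15,0,0],[1,0,4,0,0],[1,0,0,0,0],[1,0,0,0,0]]'
python3 - <<'E'
from h import *
to(503.3,-307,60,-45)
im,d=optics.snapshot("top"); cv2.imwrite('pics/top4.png',cv2.resize(im[200:400,400:600],None,fx=2.8,fy=2.8))
E
```

```text
time: 13.45
tool_pos: [599.5, -113.0, 214.9]
tcp_rot: [-180.0, -0.0, -44.0]
ft_force: [0.5, -0.2, 1.0]
finger_gap: 85.6
time: 14.35
tool_pos: [506.2, -302.8, 214.3]
tcp_rot: [-180.0, 0.0, -44.3]
ft_force: [0.1, 0.9, 0.0]
finger_gap: 85.5
turn about tool z 0.7 shift [  0.9   5.  154.3]
```

View pics/top4.png

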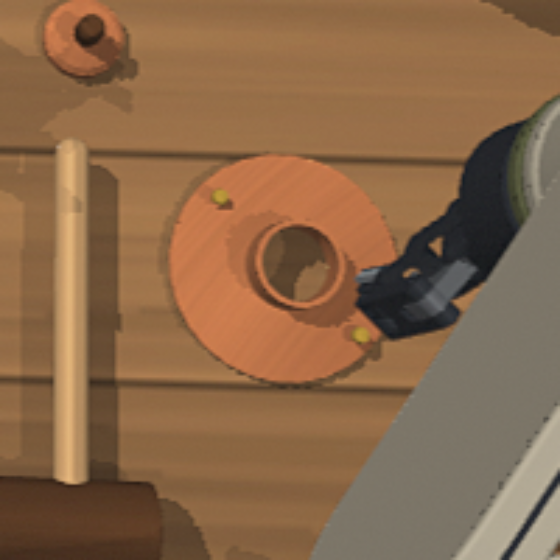

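```bash
python3 - <<'E'
from h import *
p=optics.camera_params("top");R=Ro.from_euler("xyz",p["orientation"],degrees=True)
s=r.sense();T=Ro.from_euler("xyz",s["tcp_rot"],degrees=True)
for o in([0,0,0],[43,0,-13],[-43,0,-13],[0,0,-73],[0,43,-13]):
    c=R.inv().apply(T.apply(o)+s["tool_pos"]-p["eye"]); u=p["camera_matrix"]@c/c[2]; print(o,np.round((u[:2]-[400,200])*2.8))
E
```

```text
[0, 0, 0] [393. 235.]
[43, 0, -13] [454. 179.]
[-43, 0, -13] [350. 287.]
[0, 0, -73] [450. 222.]
[0, 43, -13] [461. 289.]
```

The lid's knobs at (220,197) and (360,333) lie on the 45° diagonal, and the visible finger is near its projected spot, on the other diagonal. I'll go down across the neck.

```bash
python3 -m pendant '[[1,1,5,10,0.7],[1,0,0,25,0],[1,0,0,30,0],[1,0,0,30,0],[1,0,0,30,0],[1,0,0,25,0],[1,0,0,20,0],[1,0,0,10,0],[1,0,0,5,0],[1,0,0,0,0]]'
python3 -m pendant '[[1,0,0,8,0],[1,0,0,5,0],[1,0,0,2,0],[1,0,0,0,0],[1,0,0,0,0]]'
python3 -c "
from h import *
to(503.3,-307,14,-45)"
```

```text
time: 15.4
tool_pos: [502.8, -308.0, 28.9]
tcp_rot: [180.0, 0.0, -45.2]
ft_force: [-0.0, -0.0, -0.2]
finger_gap: 85.5
time: 15.9
tool_pos: [502.9, -308.4, 14.4]
tcp_rot: [-180.0, -0.0, -45.2]
ft_force: [0.2, -0.1, -0.3]
finger_gap: 85.3
turn about tool z -0.2 shift [-0.7 -1.3  0.4]
```

```bash
python3 -m pendant '[[0.5,0,-1,0,0],[0.5,0,0,0,0],[0.5,0,0,0,0],[0.5,0,0,0,0],[0.5,0,0,0,0],[0.5,0,0,0,0],[0.5,0,0,0,0]]' 40
python3 -m pendant '[[0.5,0,0,-3,0],[0.5,0,0,-8,0],[0.5,0,0,-15,0],[0.5,0,0,-10,0],[0.5,0,0,-4,0],[0.5,0,0,0,0],[0.5,0,0,0,0],[0.5,0,0,0,0]]'
python3 - <<'E'
from h import *
for n in("top","side"):
    im,d=optics.snapshot(n); w=cloud(n,d); print(n,"edge",circ(w,(503,-307),95,36,54,78,70)); cv2.imwrite(f'pics/{n}5.png',im)
    q=w.reshape(-1,3);k=np.hypot(q[:,0]-503,q[:,1]+307);q=q[(k>45)&(k<80)&(q[:,2]>36)&(q[:,2]<62)]; print("slope", np.round(np.linalg.lstsq(np.c_[q[:,:2]-[503,-307],np.ones(len(q))],q[:,2],rcond=None)[0],3))
cv2.imwrite('pics/s5.png',im[240:,240:540])
E
```

```text
time: 16.6
tool_pos: [503.5, -307.6, 14.2]
tcp_rot: [-180.0, -0.0, -45.2]
ft_force: [-0.0, 0.8, 0.5]
finger_gap: 42.8
time: 17.4
tool_pos: [503.1, -307.2, 53.5]
tcp_rot: [180.0, 0.1, -45.2]
ft_force: [-0.0, 0.3, 0.0]
finger_gap: 42.7
top edge None
slope [0. 0. 0.]
side edge None
slope [0. 0. 0.]
```

View pics/s5.png

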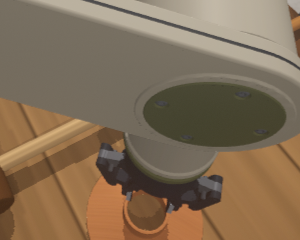

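```bash
python3 - <<'E'
from h import *
p=optics.camera_params("side");R=Ro.from_euler("xyz",p["orientation"],degrees=True)
s=r.sense();T=Ro.from_euler("xyz",s["tcp_rot"],degrees=True)
im,d=optics.snapshot("side"); w=cloud("side",d)
print("neck",circ(w,(503,-307),42,36,48,29.5),"edge",circ(w,(503,-307),95,3,11,78,70))
def pr(x):
    c=R.inv().apply(np.array(x)-p["eye"]); u=p["camera_matrix"]@c/c[2]; return np.round(u[:2]).astype(int)
for o in([0,0,0],[28,0,-6],[-28,0,-6]):
    u=pr(T.apply(o)+s["tool_pos"]); print(o,u); cv2.circle(im,tuple(int(a) for a in u),3,(255,0,0),-1)
for a in np.linspace(0,6.28,24): cv2.circle(im,tuple(int(a) for a in pr([503.3+29.5*np.cos(a),-307+29.5*np.sin(a),44])),1,(0,255,0),-1)
cv2.imwrite('pics/s6.png',cv2.resize(im[360:480,320:520],None,fx=4,fy=4))
E
```

```text
neck [504.2, -307.5, 42.6, 44.9, 357.0, 2.0] edge [504.5, -308.3, 9.0, 10.8, 565.0, 3.8]
[0, 0, 0] [385 446]
[28, 0, -6] [407 452]
[-28, 0, -6] [365 438]
```

View pics/s6.png

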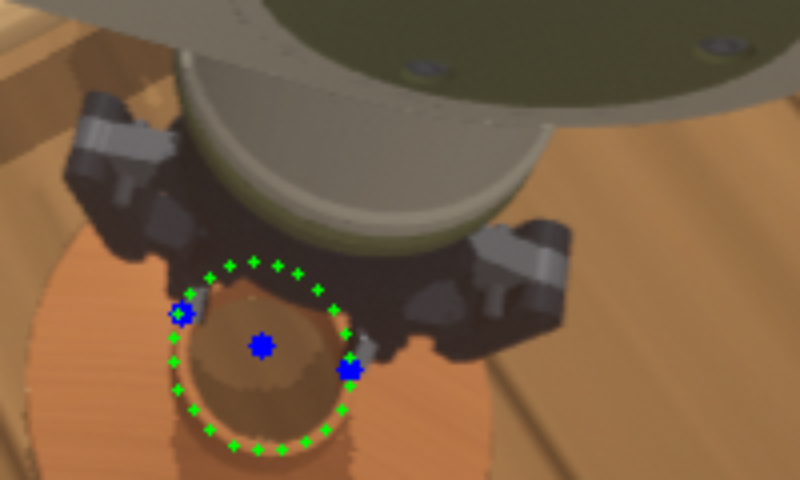

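```bash
python3 - <<'E'
from h import *
s=r.sense();T=Ro.from_euler("xyz",s["tcp_rot"],degrees=True); print(s["tool_pos"],s["finger_gap"])
im,d=optics.snapshot("side"); w=cloud("side",d)
t=T.inv().apply((w-s["tool_pos"]).reshape(-1,3)).reshape(w.shape)
for v in range(424,462,2):
    print(v," ".join("%4d,%3d,%4d"%tuple(t[v,u]) if np.isfinite(t[v,u,0]) else "--" for u in (362,366,368,370,372,374,408,410,412,414,416,420)))
E
```

```text
[ 503.16859393 -307.29754165   53.57081842] 42.46376797673497
424  -33,  8, -82  -29, 12, -97  -26, 14,-105  -24, 16,-113  -22, 17,-117  -20, 17,-119    8, 36,-204   10, 36,-203   12, 35,-204   13, 35,-204   15, 34,-204   19, 32,-202
426  -33, 11, -84  -28, 15,-100  -26, 17,-108  -24, 17,-110  -22, 16,-109  -19, 17,-113    9, 36,-198   11, 35,-197   12, 35,-199   14, 34,-198   16, 34,-197   20, 31,-194
428  -32, 12, -81  -28, 12, -84  -25, 17,-101  -23, 17,-103  -21, 17,-105  -19, 17,-107   10, 36,-194   11, 36,-194   13, 35,-193   15, 34,-193   17, 34,-192   21, 31,-187
430  -32,  7, -59  -27, 13, -81  -25, 12, -79  -23, 12, -82  -21, 12, -83  -19, 16,-100   11, 35,-186   12, 35,-185   14, 34,-186   16, 33,-185   18, 32,-184   22, 30,-180
432  -32,  7, -51  -27,  6, -53  -25, 11, -69  -22, 11, -72  -20, 10, -71  -18,-16,   9   11, 35,-181   13, 35,-183   15, 35,-182   17, 33,-179   18, 33,-180   22, 30,-175
434  -32,  7, -43  -27, 10, -58  -24, 11, -62  -22, 10, -63  -20,-13,  12  -17,-17,  20   12, 36,-177   14, 34,-174   16, 34,-175   18, 32,-172   19, 32,-171   23, 30,-168
436  -
[... 1518 characters left out ...]
 47,-18,  38
454  -27, 10,  27  -22, 13,   9  -19,  0,  54  -16,  0,  56  -14,  0,  54  -11, -1,  55   30, -2,  10   34,-10,  34   37,-11,  35   40,-12,  36   42,-12,  35   48,-15,  38
456  -26, 11,  32  -21, 16,  10  -19,  3,  53  -16,  2,  53  -13,  1,  54  -11,  0,  55   30,  0,  11   35, -7,  33   37, -8,  34   40, -9,  35   43,-10,  34   48,-12,  37
458  -26, 13,  34  -21, 18,   9  -18, 17,  10  -15,  5,  53  -13,  4,  54  -10,  3,  53   33, -4,  33   35, -5,  34   38, -6,  35   40, -6,  34   43, -8,  37   49,-10,  38
460  -25, 16,  33  -20, 20,  11  -17, 19,  10  -15,  7,  54  -12,  6,  54   -9,  5,  55   33, -2,  34   36, -2,  33   38, -3,  34   41, -4,  34   43, -5,  34   49, -6,  35
```

The fingers closed on air above the neck, and the lid did not move. The depth shows the real tips about 40 mm behind the reported TCP at this opening, so the reported height is biased. I'll open and measure the tips before going lower.

```bash
cat >> h.py <<'E'
def tips(n="side",hw=70):
    "lowest finger points in tool axes, left and right finger"
    s=r.sense();T=Ro.from_euler("xyz",s["tcp_rot"],degrees=True)
    im,d=optics.snapshot(n); w=cloud(n,d); t=T.inv().apply((w-s["tool_pos"]).reshape(-1,3))
    g=im.reshape(-1,3).astype(int); grey=(g.max(1)-g.min(1))<25
    for sg in(-1,1):
        q=t[grey&(np.abs(t[:,1])<13)&(sg*t[:,0]>8)&(sg*t[:,0]<hw)&(t[:,2]>-70)&(t[:,2]<15)]
        if len(q): print("tip",sg,"z top5",np.round(np.sort(q[:,2])[-5:],0),"inner x",np.round(np.percentile(sg*q[:,0],3),1),"y",np.round(np.percentile(q[:,1],[3,97]),1),len(q))
    return im,w
E
python3 - <<'E'
from h import *
tips()
E
python3 -m pendant '[[1,0,0,0,0],[1,0,0,0,0],[1,0,0,0,0],[1,0,0,0,0],[1,0,0,0,0]]'
python3 - <<'E'
from h import *
im,w=tips()
print("neck",circ(w,(503,-307),42,36,48,29.5))
E
```

```text
tip -1 z top5 [-45. -44. -43. -42. -41.] inner x 21.2 y [ 6.8 11.7] 49
tip 1 z top5 [-45. -45. -44. -43. -41.] inner x 22.1 y [ 6.8 11.5] 59
time: 18.15
tool_pos: [503.5, -307.6, 54.2]
tcp_rot: [180.0, -0.0, -45.2]
ft_force: [0.9, -1.1, -0.4]
finger_gap: 85.5
tip -1 z top5 [-56. -56. -55. -55. -54.] inner x 42.1 y [ 6.6 11.6] 37
tip 1 z top5 [-56. -55. -54. -53. -53.] inner x 43.4 y [ 4.7 11.5] 46
neck [504.1, -308.0, 42.7, 44.9, 442.0, 2.0]
```

```bash
python3 -m pendant '[[1,0,0,10,0],[1,0,0,15,0],[1,0,0,15,0],[1,0,0,12,0],[1,0,0,8,0],[1,0,0,4,0],[1,0,0,0,0],[1,0,0,0,0]]'
python3 - <<'E'
from h import *
im,w=tips()
to(504,-307,-20,-45)
E
```

```text
time: 19.0
tool_pos: [503.9, -307.9, -9.3]
tcp_rot: [-180.0, -0.0, -45.2]
ft_force: [0.1, -1.2, -0.4]
finger_gap: 85.6
tip -1 z top5 [-58. -58. -56. -56. -54.] inner x 42.2 y [ 5.7 11.4] 23
tip 1 z top5 [-57. -57. -56. -56. -52.] inner x 43.5 y [ 5.2 11.4] 34
turn about tool z -0.2 shift [-0.8 -0.6 10.9]
```

```bash
python3 -m pendant '[[1,0,0,5,0],[1,0,0,4,0],[1,0,0,2,0],[1,0,0,0,0],[0.6,0,0,0,0],[0.6,0,0,0,0],[0.6,0,0,0,0],[0.6,0,0,0,0],[0.6,0,0,0,0]]' 40
python3 -c "
from h import *
tips(); to(504,-307,-20,-45)"
```

```text
time: 19.95
tool_pos: [504.3, -308.1, -18.1]
tcp_rot: [-180.0, -0.1, -45.2]
ft_force: [-7.3, 4.3, 18.6]
finger_gap: 59.7
tip -1 z top5 [-49. -49. -47. -47. -43.] inner x 29.4 y [ 6.7 11.6] 32
tip 1 z top5 [-49. -48. -47. -46. -45.] inner x 30.8 y [ 6.9 11.5] 37
turn about tool z -0.2 shift [-0.9 -0.5  1.9]
```

```bash
python3 -m pendant '[[0.5,0,0,-2,0],[0.5,0,0,-4,0],[0.5,0,0,-10,0],[0.5,0,0,-15,0],[0.5,0,0,-15,0],[0.5,0,0,-8,0],[0.5,0,0,-4,0],[0.5,0,0,0,0],[0.5,0,0,0,0],[0.5,0,0,0,0]]' 50
python3 - <<'E'
from h import *
s=r.sense()["tool_pos"]
for n in("top","side"):
    im,d=optics.snapshot(n); w=cloud(n,d); print(n,"edge",circ(w,s[:2],90,52,72,79,70)); 
    q=w.reshape(-1,3);k=np.hypot(q[:,0]-s[0],q[:,1]-s[1]);q=q[(k>45)&(k<80)&(q[:,2]>50)&(q[:,2]<78)]; print("slope", np.round(np.linalg.lstsq(np.c_[q[:,:2]-s[:2],np.ones(len(q))],q[:,2],rcond=None)[0],3),len(q))
E
```

```text
time: 21.0
tool_pos: [502.9, -307.2, 36.3]
tcp_rot: [180.0, 0.1, -45.2]
ft_force: [0.6, 1.1, -2.0]
finger_gap: 59.3
top edge [500.9, -311.3, 65.0, 68.4, 815.0, 3.7]
slope [-6.0000e-03 -1.3000e-02  6.8282e+01] 2245
side edge [507.9, -303.6, 63.5, 65.9, 765.0, 4.3]
slope [-1.2000e-02 -2.5000e-02  6.6494e+01] 2638
```

The lid is up and level. I'll raise it above chimney height and carry it over.

```bash
python3 -m pendant '[[0.5,0,0,-8,0],[0.5,0,0,-15,0],[0.5,0,0,-20,0],[0.5,0,0,-20,0],[0.5,0,0,-20,0],[0.5,0,0,-20,0],[0.5,0,0,-15,0],[0.5,0,0,-8,0],[0.5,0,0,0,0],[0.5,0,0,0,0]]'
python3 -c "
from h import *
to(538,282,160,-45.2)"
```

```text
time: 22.1
tool_pos: [503.2, -307.4, 162.6]
tcp_rot: [180.0, 0.0, -45.2]
ft_force: [0.2, 0.3, -2.3]
finger_gap: 59.5
turn about tool z 0.0 shift [-393.7 -440.     2.6]
```

```bash
python3 -m pendant '[[0.5,-5,-5.5,0,0],[0.5,-12,-13,0,0],[0.5,-20,-22.4,0,0],[0.5,-20,-22.4,0,0],[0.5,-20,-22.4,0,0],[0.5,-20,-22.4,0,0],[0.5,-20,-22.4,0,0],[0.5,-20,-22.4,0,0],[0.5,-20,-22.4,0,0],[0.5,-20,-22.4,0,0]]'
python3 -m pendant '[[0.5,-20,-22.4,0,0],[0.5,-20,-22.4,0,0],[0.5,-20,-22.4,0,0],[0.5,-20,-22.4,0,0],[0.5,-20,-22.4,0,0],[0.5,-20,-22.4,0,0],[0.5,-20,-22.4,0,0],[0.5,-20,-22.4,0,0],[0.5,-20,-22.4,0,0],[0.5,-20,-22.4,0,0]]'
python3 -m pendant '[[0.5,-12,-13,0,0],[0.5,-5,-5.5,0,0],[0.5,0,0,0,0],[0.5,0,0,0,0],[0.5,0,0,0,0],[0.5,0,0,0,0]]'
python3 - <<'E'
from h import *
to(538,282,160,-45.2)
s=r.sense()["tool_pos"]
for n in("top","side"):
    im,d=optics.snapshot(n); w=cloud(n,d); cv2.imwrite(f"pics/{n}7.png",im); np.save(f"pics/{n}7.npy",d)
    print(n,"edge",circ(w,s[:2],90,s[2]+18,s[2]+32,79,74),"pot rim",circ(w,(538,282),95,84,96,78,65))
E
```

```text
time: 23.1
tool_pos: [518.1, -40.0, 162.5]
tcp_rot: [180.0, 0.1, -45.1]
ft_force: [-0.2, -0.5, -1.1]
finger_gap: 59.2
time: 24.1
tool_pos: [535.3, 259.3, 162.4]
tcp_rot: [179.9, 0.1, -45.1]
ft_force: [0.8, -0.8, -1.7]
finger_gap: 59.4
time: 24.7
tool_pos: [538.4, 281.1, 163.3]
tcp_rot: [180.0, -0.0, -45.3]
ft_force: [0.2, -1.1, -2.3]
finger_gap: 59.1
turn about tool z -0.1 shift [-0.9 -0.3  3.3]
top edge [537.6, 283.6, 191.1, 193.7, 523.0, 1.9] pot rim [538.5, 283.2, 91.8, 94.8, 322.0, 2.1]
side edge [538.5, 281.7, 190.1, 192.1, 573.0, 2.4] pot rim [538.2, 281.2, 89.9, 93.0, 571.0, 1.6]
```

View pics/top7.png

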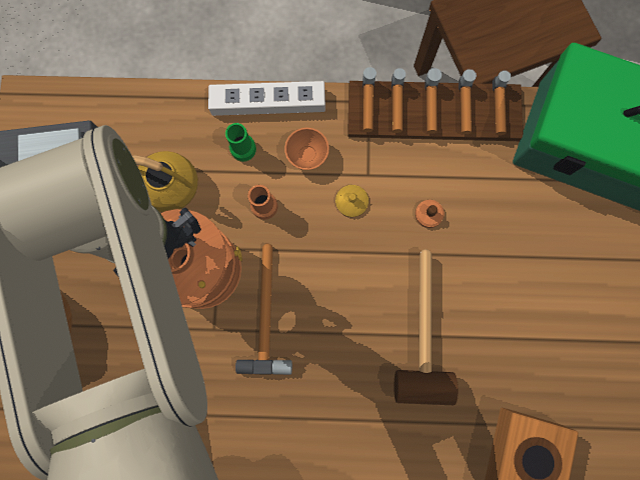

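The held lid at (200,260) lines up with the pot's rim to within 1 mm in both cameras. I'll lower it, watching the force.

```bash
python3 -m pendant '[[0.5,0,0,6,0],[0.5,0,0,10,0],[0.5,0,0,12,0],[0.5,0,0,12,0],[0.5,0,0,12,0],[0.5,0,0,12,0],[0.5,0,0,10,0],[0.5,0,0,6,0],[0.5,0,0,0,0],[0.5,0,0,0,0]]'
python3 -m pendant '[[0.5,0,0,3,0],[0.5,0,0,3,0],[0.5,0,0,2,0],[0.5,0,0,1,0],[0.5,0,0,0,0],[0.5,0,0,0,0]]'
```

```text
time: 25.8
tool_pos: [538.3, 282.3, 83.5]
tcp_rot: [-180.0, -0.0, -45.2]
ft_force: [0.2, 0.3, -2.1]
finger_gap: 59.5
time: 26.4
tool_pos: [538.2, 282.2, 74.3]
tcp_rot: [-180.0, -0.0, -45.2]
ft_force: [-0.3, -0.5, -2.2]
finger_gap: 59.6
```

```bash
python3 -m pendant '[[0.5,0,0,2,0],[0.5,0,0,2,0],[0.5,0,0,1,0],[0.5,0,0,0,0],[0.5,0,0,0,0]]'
python3 -m pendant '[[0.5,0,0,1,0],[0.5,0,0,0,0]]'
python3 -m pendant '[[0.5,0,0,1,0],[0.5,0,0,0,0]]'
```

```text
time: 26.9
tool_pos: [538.1, 282.2, 69.2]
tcp_rot: [-180.0, -0.0, -45.2]
ft_force: [0.3, -0.1, -2.0]
finger_gap: 59.3
time: 27.1
tool_pos: [538.2, 282.2, 69.1]
tcp_rot: [-180.0, -0.0, -45.2]
ft_force: [-3.0, -1.0, 4.9]
finger_gap: 59.6
time: 27.3
tool_pos: [538.3, 282.3, 69.1]
tcp_rot: [-180.0, -0.0, -45.2]
ft_force: [-7.2, -3.4, 12.5]
finger_gap: 59.3
```

```bash
python3 -m pendant '[[0.8,0,0,0,0],[1,0,0,0,0],[1,0,0,0,0],[1,0,0,0,0],[1,0,0,-6,0],[1,0,0,-15,0],[1,0,0,-25,0],[1,0,0,-25,0],[1,0,0,-10,0],[1,0,0,0,0]]'
python3 -c "
from h import *
to(670.6,165.8,146,-45.2)"
```

```text
time: 28.3
tool_pos: [539.8, 282.9, 151.3]
tcp_rot: [-179.7, -0.1, -45.2]
ft_force: [0.7, -0.6, 0.4]
finger_gap: 85.1
turn about tool z 0.0 shift [175.3 -10.3   5.3]
```

```bash
python3 -m pendant '[[1,10,0,0,0],[1,25,-2,0,0],[1,35,-2,0,0],[1,35,-2,0,0],[1,35,-2,0,0],[1,25,-2,0,0],[1,10,0,0,0],[1,0,0,0,0],[1,0,0,0,0]]'
python3 - <<'E'
from h import *
to(670.6,165.8,70,-45)
for n in("top","side"):
    im,d=optics.snapshot(n); w=cloud(n,d); cv2.imwrite(f"pics/{n}8.png",im)
    print(n,"edge",circ(w,(538,282),90,91,101,79,74),"neck",circ(w,(538,282),42,125,137,29.5),"chim",circ(w,(538,282),28,147,158,20),"pipe",circ(w,(670.6,165.8),40,84,94,20))
    q=w.reshape(-1,3);k=np.hypot(q[:,0]-538,q[:,1]-282);q=q[(k>68)&(k<78)&(q[:,2]>88)&(q[:,2]<103)]; print("slope", np.round(np.linalg.lstsq(np.c_[q[:,:2]-[538,282],np.ones(len(q))],q[:,2],rcond=None)[0],3),len(q))
E
```

```text
time: 29.2
tool_pos: [667.5, 165.5, 147.0]
tcp_rot: [179.9, 0.1, -45.2]
ft_force: [0.3, 0.8, -0.2]
finger_gap: 85.3
turn about tool z -0.2 shift [ 1.9 -2.4 77. ]
top edge [535.8, 282.9, 96.8, 100.0, 158.0, 1.6] neck [536.6, 281.4, 131.1, 133.0, 25.0, 1.1] chim None pipe [670.7, 165.7, 89.7, 93.4, 43.0, 1.2]
slope [-9.20000e-02  2.50000e-02  1.04155e+02] 275
side edge [538.3, 282.4, 95.8, 98.1, 526.0, 2.4] neck [539.0, 283.6, 130.2, 136.4, 288.0, 6.7] chim [538.1, 280.9, 151.6, 154.4, 179.0, 2.2] pipe [670.8, 164.5, 88.4, 90.9, 159.0, 1.9]
slope [2.0000e-03 2.0000e-03 9.7096e+01] 685
```

The lid sits level: the edge is at 96 and the neck top at 131, both as expected. Next is the pipe.

```bash
python3 -m pendant '[[1,2,-2.4,10,0],[1,0,0,20,0],[1,0,0,25,0],[1,0,0,25,0],[1,0,0,20,0],[1,0,0,15,0],[1,0,0,5,0],[1,0,0,0,0],[1,0,0,0,0]]'
python3 -c "
from h import *
tips(); to(670.6,165.5,4,-45.2)"
```

```text
time: 30.2
tool_pos: [672.5, 165.7, 29.5]
tcp_rot: [-179.9, -0.1, -45.2]
ft_force: [-0.3, -0.9, 0.4]
finger_gap: 85.3
tip -1 z top5 [-51. -51. -50. -49. -48.] inner x 42.1 y [-8.2 12.4] 63
tip 1 z top5 [-52. -52. -51. -51. -47.] inner x 44.9 y [-3.2 12.2] 52
turn about tool z 0.0 shift [-1.5  1.7 25.9]
```

```bash
python3 -m pendant '[[1,-1.5,1.7,5,0],[1,0,0,10,0],[1,0,0,7,0],[1,0,0,3,0],[1,0,0,0,0],[0.35,0,0,0,0],[0.35,0,0,0,0],[0.35,0,0,0,0],[0.35,0,0,0,0],[0.35,0,0,0,0]]' 40
python3 -m pendant '[[0.35,0,0,0,0],[0.35,0,0,0,0],[0.35,0,0,0,0]]'
python3 -c "
from h import *
tips(); to(670.6,165.5,4,-45.2)"
```

```text
time: 31.25
tool_pos: [669.9, 165.3, 3.8]
tcp_rot: [-180.0, -0.0, -45.2]
ft_force: [-0.8, 0.2, 3.2]
finger_gap: 40.9
time: 31.55
tool_pos: [669.8, 165.3, 3.8]
tcp_rot: [-180.0, -0.0, -45.2]
ft_force: [-0.1, 0.0, 5.1]
finger_gap: 41.2
tip -1 z top5 [-43. -41. -41. -40. -40.] inner x 20.2 y [ 3.8 12.6] 59
tip 1 z top5 [-42. -40. -40. -39. -37.] inner x 22.9 y [-0.  12.5] 77
turn about tool z 0.0 shift [ 0.4 -0.7 -0.2]
```

```bash
python3 -m pendant '[[0.35,0,0,-2,0],[0.35,0,0,-8,0],[0.35,0,0,-20,0],[0.35,0,0,-30,0],[0.35,0,0,-30,0],[0.35,0,0,-30,0],[0.35,0,0,-30,0],[0.35,0,0,-20,0],[0.35,0,0,-8,0],[0.35,0,0,-2,0]]'
python3 -m pendant '[[0.35,0,0,0,0],[0.35,0,0,0,0],[0.35,0,0,0,0]]'
python3 - <<'E'
from h import *
s=r.sense()["tool_pos"]
for n in("top","side"):
    im,d=optics.snapshot(n); w=cloud(n,d); print(n,s,"socket",circ(w,s[:2],34,s[2]+3,s[2]+18,28),"top",circ(w,s[:2],34,s[2]+80,s[2]+92,20))
to(538.2,282.1,184,-45.2)
E
```

```text
time: 32.6
tool_pos: [669.8, 165.3, 184.2]
tcp_rot: [-179.9, -0.0, -45.2]
ft_force: [0.2, -0.0, -2.6]
finger_gap: 41.0
time: 32.9
tool_pos: [668.5, 165.0, 181.3]
tcp_rot: [179.9, 0.1, -45.2]
ft_force: [0.0, 0.1, -2.0]
finger_gap: 41.0
top [668.5106112  165.04294637 181.25640431] socket [671.3, 167.2, 194.1, 198.5, 25.0, 0.7] top [662.5, 178.4, 267.0, 270.8, 58.0, 2.2]
side [668.5106112  165.04294637 181.25640431] socket [671.0, 167.4, 192.3, 198.9, 238.0, 1.1] top [669.8, 163.5, 266.4, 272.2, 318.0, 6.3]
turn about tool z 0.0 shift [-175.1   10.3   -2. ]
```

```bash
python3 -m pendant '[[0.35,-8,1,0,0],[0.35,-20,1,0,0],[0.35,-30,2,0,0],[0.35,-30,2,0,0],[0.35,-30,2,0,0],[0.35,-30,1,0,0],[0.35,-18,1,0,0],[0.35,-8,0,0,0],[0.35,0,0,0,0],[0.35,0,0,0,0]]'
python3 -m pendant '[[0.35,0,0,0,0],[0.35,0,0,0,0]]'
python3 - <<'E'
from h import *
s=r.sense()["tool_pos"]
to(537.7,282.1,184,-45.2)
p=optics.camera_params("side");R=Ro.from_euler("xyz",p["orientation"],degrees=True)
for n in("top","side"):
    im,d=optics.snapshot(n); w=cloud(n,d); print(n,"socket",circ(w,s[:2],34,s[2]+3,s[2]+18,28),"pipe wall",circ(w,s[:2],30,s[2]+24,s[2]+40,21),"chim",circ(w,(538.2,282.1),30,140,152,21),"neck",circ(w,(538.2,282.1),36,126,135,29.5))
cv2.imwrite('pics/s9.png',cv2.resize(im[80:240,160:340],None,fx=3.5,fy=3.5))
E
```

```text
time: 34.0
tool_pos: [540.4, 281.0, 183.2]
tcp_rot: [-180.0, -0.0, -45.2]
ft_force: [1.0, 0.4, -2.2]
finger_gap: 41.3
time: 34.2
tool_pos: [540.4, 280.8, 183.0]
tcp_rot: [180.0, -0.0, -45.3]
ft_force: [-0.6, -0.3, -2.0]
finger_gap: 41.2
turn about tool z -0.1 shift [-2.8  1.  -1. ]
top socket [542.4, 284.2, 196.0, 200.7, 105.0, 1.0] pipe wall [546.2, 276.7, 212.1, 222.3, 102.0, 5.5] chim [538.6, 284.1, 148.2, 151.8, 53.0, 0.6] neck [539.3, 284.7, 130.8, 134.4, 183.0, 3.6]
side socket [542.2, 283.5, 194.5, 200.8, 242.0, 1.3] pipe wall [541.8, 282.0, 215.5, 222.6, 178.0, 2.2] chim [537.8, 281.3, 146.0, 151.8, 207.0, 2.7] neck [539.0, 284.1, 130.2, 134.6, 247.0, 6.0]
```

View pics/s9.png

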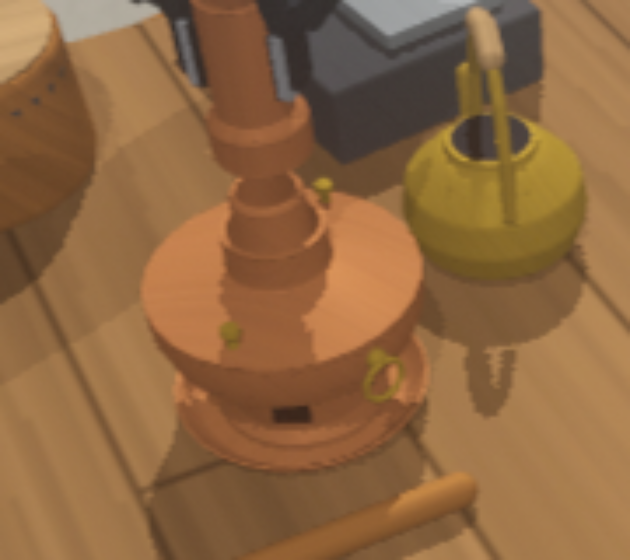

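The lid sits flat and the pipe hangs upright over the chimney. I'll shift it 2.5 mm and lower it.

```bash
python3 -m pendant '[[0.35,-2.5,1,0,0],[0.35,0,0,5,0],[0.35,0,0,8,0],[0.35,0,0,6,0],[0.35,0,0,3,0],[0.35,0,0,0,0],[0.35,0,0,0,0]]'
python3 - <<'E'
from h import *
s=r.sense()["tool_pos"]
to(537.7,282.1,138,-45.2)
for n in("top","side"):
    im,d=optics.snapshot(n); w=cloud(n,d); print(n,"socket",circ(w,s[:2],34,s[2]+3,s[2]+18,28))
E
```

```text
time: 35.0
tool_pos: [537.2, 282.7, 161.1]
tcp_rot: [180.0, 0.0, -45.2]
ft_force: [0.1, 0.7, -1.3]
finger_gap: 41.0
turn about tool z 0.0 shift [ 0.8  0.  23.1]
top socket [539.4, 286.3, 175.2, 179.0, 114.0, 1.3]
side socket [539.3, 285.1, 172.6, 178.9, 217.0, 1.2]
```

```bash
python3 -m pendant '[[0.35,1,0,2,0],[0.35,0,0,3,0],[0.35,0,0,3,0],[0.35,0,0,2,0],[0.35,0,0,0,0],[0.35,0,0,0,0]]'
python3 -m pendant '[[0.35,0,0,3,0],[0.35,0,0,3,0],[0.35,0,0,2,0],[0.35,0,0,1,0],[0.35,0,0,0,0],[0.35,0,0,0,0]]'
```

```text
time: 35.7
tool_pos: [537.8, 281.9, 151.1]
tcp_rot: [180.0, 0.0, -45.2]
ft_force: [-0.6, 0.3, -2.0]
finger_gap: 41.2
time: 36.3
tool_pos: [537.9, 282.0, 142.2]
tcp_rot: [-180.0, 0.0, -45.2]
ft_force: [-0.6, -0.5, -1.4]
finger_gap: 41.1
```

```bash
python3 -m pendant '[[0.35,0,0,1,0],[0.35,0,0,1,0],[0.35,0,0,1,0],[0.35,0,0,0,0],[0.35,0,0,0,0]]'
python3 -m pendant '[[0.35,0,0,1,0],[0.35,0,0,0,0]]'
python3 -m pendant '[[0.35,0,0,1,0],[0.35,0,0,0,0]]'
```

```text
time: 36.8
tool_pos: [537.9, 282.0, 139.1]
tcp_rot: [180.0, 0.0, -45.2]
ft_force: [-0.2, -0.7, -1.0]
finger_gap: 40.8
time: 37.0
tool_pos: [537.9, 281.9, 138.1]
tcp_rot: [180.0, 0.0, -45.2]
ft_force: [-0.3, -0.2, -1.6]
finger_gap: 41.3
time: 37.2
tool_pos: [538.1, 282.1, 137.8]
tcp_rot: [-180.0, -0.0, -45.2]
ft_force: [-2.2, -0.9, 2.8]
finger_gap: 41.5
```

Contact came at the seated height. I'll release, retreat and head for the cap.

```bash
python3 -m pendant '[[0.6,0,0,0,0],[1,0,0,0,0],[1,0,0,0,0],[1,0,0,0,0],[1,0,0,-5,0],[1,0,0,-15,0],[1,0,0,-20,0],[1,0,0,-20,0],[1,0,0,-10,0],[1,0,0,0,0]]'
python3 -c "
from h import *
to(664,-169,200,-45.2)"
```

```text
time: 38.2
tool_pos: [539.3, 282.6, 210.3]
tcp_rot: [-179.8, -0.1, -45.2]
ft_force: [0.6, -0.1, -0.3]
finger_gap: 85.4
turn about tool z 0.0 shift [408.3 229.7  10.3]
```

```bash
python3 -m pendant '[[1,8,4.5,0,0],[1,20,11,0,0],[1,32,18,0,0],[1,32,18,0,0],[1,32,18,0,0],[1,32,18,0,0],[1,32,18,0,0],[1,32,18,0,0],[1,32,18,0,0],[1,32,18,0,0]]'
python3 -m pendant '[[1,32,18,0,0],[1,32,18,0,0],[1,32,18,0,0],[1,20,11,0,0],[1,8,5,0,0],[1,0,0,20,0],[1,0,0,30,0],[1,0,0,20,0],[1,0,0,0,0],[1,0,0,0,0]]'
python3 - <<'E'
from h import *
to(664,-169,-19,-45.2)
for n in("top","side"):
    im,d=optics.snapshot(n); w=cloud(n,d); cv2.imwrite(f"pics/{n}10.png",im)
    print(n,"pipe top",circ(w,(538,282),34,214,232,20),"socket",circ(w,(538,282),36,138,155,28),"cap knob",circ(w,(664,-169),25,22,40,10),circ(w,(664,-169),25,40,48,5),"klid",circ(w,(686,-15),40,3,20,34))
E
```

```text
time: 39.2
tool_pos: [624.1, -34.0, 205.4]
tcp_rot: [179.9, 0.1, -45.2]
ft_force: [0.7, 0.4, -0.7]
finger_gap: 85.3
time: 40.2
tool_pos: [662.0, -168.5, 136.7]
tcp_rot: [180.0, 0.1, -45.2]
ft_force: [0.2, 0.5, 0.3]
finger_gap: 85.2
turn about tool z 0.0 shift [  1.8  -1.1 155.7]
top pipe top [538.9, 283.0, 223.5, 226.1, 277.0, 1.7] socket [540.1, 285.5, 148.0, 154.8, 108.0, 0.9] cap knob None None klid [692.4, -12.1, 13.9, 19.1, 790.0, 11.7]
side pipe top [539.0, 281.1, 220.7, 224.4, 276.0, 1.7] socket [539.9, 284.5, 147.0, 154.7, 221.0, 1.2] cap knob [664.9, -168.9, 32.1, 39.5, 83.0, 0.7] [663.7, -170.2, 42.8, 44.9, 86.0, 2.2] klid [693.6, -3.8, 13.2, 18.2, 739.0, 10.6]
```

View pics/side10.png

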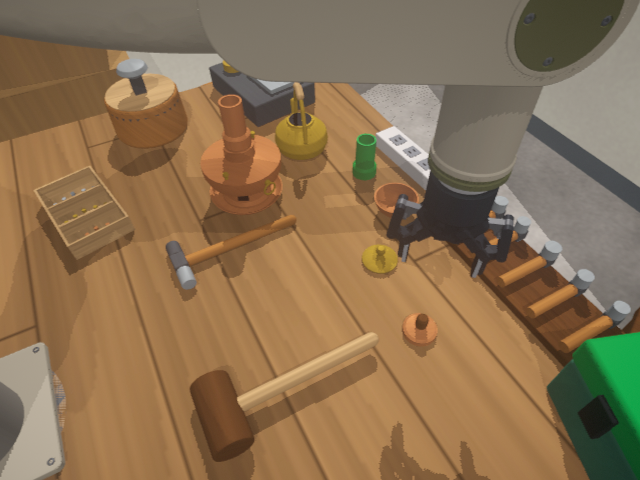

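The pipe at (232,120) stands upright on the chimney with its top at 223.5, against 224 expected. The cap is at (420,328), and I'll descend on it.

```bash
python3 -m pendant '[[1,2,-1,10,0],[1,0,0,20,0],[1,0,0,25,0],[1,0,0,25,0],[1,0,0,25,0],[1,0,0,15,0],[1,0,0,5,0],[0.5,0,0,0,0],[0.5,0,0,0,0],[0.5,0,0,0,0]]' 40
python3 -c "
from h import *
tips(); to(664.3,-169,-19,-45.2)"
```

```text
time: 41.3
tool_pos: [666.1, -170.4, 14.2]
tcp_rot: [-179.9, -0.2, -45.2]
ft_force: [-0.0, 0.5, 0.4]
finger_gap: 44.0
tip -1 z top5 [-45. -44. -43. -41. -41.] inner x 22.5 y [ 5.8 12.3] 61
tip 1 z top5 [-43. -43. -42. -41. -40.] inner x 23.5 y [ 5.6 12.4] 73
turn about tool z 0.0 shift [-2.1  0.2 33. ]
```

```bash
python3 -m pendant '[[0.5,-2,0,8,0],[0.5,0,0,12,0],[0.5,0,0,8,0],[0.5,0,0,4,0],[0.5,0,0,0,0],[0.5,0,0,0,0]]' 40
python3 -c "
from h import *
tips(); to(664.3,-169,-19,-45.2)"
```

```text
time: 41.95
tool_pos: [663.0, -168.4, -20.5]
tcp_rot: [180.0, 0.0, -45.2]
ft_force: [0.4, -0.0, -0.6]
finger_gap: 42.8
tip -1 z top5 [-44. -44. -42. -41. -40.] inner x 21.4 y [ 6.2 12.3] 58
tip 1 z top5 [-44. -43. -43. -42. -40.] inner x 21.9 y [ 6.3 12.1] 67
turn about tool z 0.0 shift [ 1.2 -0.4 -1.4]
```

```bash
python3 -m pendant '[[0.5,1,-0.4,0,0],[0.1,0,0,0,0],[0.1,0,0,0,0],[0.1,0,0,0,0],[0.1,0,0,0,0],[0.1,0,0,0,0],[0.1,0,0,0,0]]' 30
python3 -m pendant '[[0.1,0,0,-2,0],[0.1,0,0,-5,0],[0.1,0,0,-12,0],[0.1,0,0,-15,0],[0.1,0,0,-12,0],[0.1,0,0,-4,0],[0.1,0,0,0,0],[0.1,0,0,0,0],[0.1,0,0,0,0]]'
python3 - <<'E'
from h import *
s=r.sense()["tool_pos"]; print(s)
for n in("top","side"):
    im,d=optics.snapshot(n); w=cloud(n,d)
    print(n,"cap cover",circ(w,s[:2],36,s[2]+20,s[2]+34,29.5,26), "on bench?",circ(w,s[:2],36,3,16,29.5,20))
cv2.imwrite('pics/s11.png',cv2.resize(im[230:370,360:560],None,fx=3,fy=3))
E
```

```text
time: 42.7
tool_pos: [665.2, -169.1, -18.8]
tcp_rot: [-180.0, -0.1, -45.2]
ft_force: [-0.1, 1.3, 5.1]
finger_gap: 18.6
time: 43.6
tool_pos: [663.7, -168.7, 29.2]
tcp_rot: [180.0, 0.1, -45.2]
ft_force: [-0.5, -0.5, -0.4]
finger_gap: 19.1
[ 663.67790882 -168.71080141   29.24580473]
top cap cover [664.6, -166.3, 60.1, 62.0, 26.0, 0.7] on bench? None
side cap cover [664.9, -167.8, 57.3, 61.4, 223.0, 1.4] on bench? None
```

View pics/s11.png

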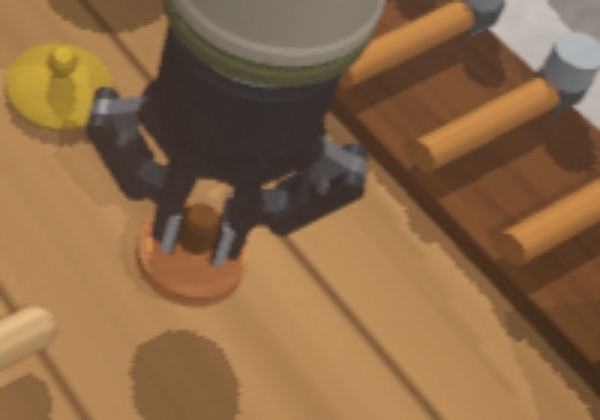

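The cap hangs level by its knob at (200,230). I'll raise it and carry it over the pipe.

```bash
python3 -m pendant '[[0.1,0,0,-10,0],[0.1,0,0,-20,0],[0.1,0,0,-30,0],[0.1,0,0,-30,0],[0.1,0,0,-30,0],[0.1,0,0,-30,0],[0.1,0,0,-25,0],[0.1,0,0,-15,0],[0.1,0,0,-10,0],[0.1,0,0,0,0]]'
python3 -m pendant '[[0.1,0,0,0,0],[0.1,0,0,0,0]]'
python3 -c "
from h import *
to(538.9,282.1,228,-45.2)"
```

```text
time: 44.7
tool_pos: [664.9, -169.1, 231.6]
tcp_rot: [-179.9, -0.1, -45.2]
ft_force: [0.3, 0.5, -1.0]
finger_gap: 19.0
time: 44.9
tool_pos: [663.5, -168.7, 228.0]
tcp_rot: [179.9, 0.2, -45.2]
ft_force: [-0.2, -0.5, -0.5]
finger_gap: 18.8
turn about tool z 0.0 shift [-407.7 -229.2   -0. ]
```

```bash
python3 -m pendant '[[0.1,-8,-4.5,-4,0],[0.1,-20,-11,-4,0],[0.1,-32,-18,0,0],[0.1,-32,-18,0,0],[0.1,-32,-18,0,0],[0.1,-32,-18,0,0],[0.1,-32,-18,0,0],[0.1,-32,-18,0,0],[0.1,-32,-18,0,0],[0.1,-32,-18,0,0]]'
python3 -m pendant '[[0.1,-32,-18,0,0],[0.1,-32,-18,0,0],[0.1,-32,-18,0,0],[0.1,-20,-11,0,0],[0.1,-8,-5,0,0],[0.1,0,0,0,0],[0.1,0,0,0,0],[0.1,0,0,0,0],[0.1,0,0,0,0]]'
python3 - <<'E'
from h import *
s=r.sense()["tool_pos"]
to(538.9,282.1,195,-45.2)
for n in("top","side"):
    im,d=optics.snapshot(n); w=cloud(n,d)
    print(n,"cap cover",circ(w,s[:2],36,s[2]+20,s[2]+34,29.5,20), "pipe wall",circ(w,(539,282),30,170,215,21))
cv2.imwrite('pics/s12.png',cv2.resize(im[30:200,160:330],None,fx=3.4,fy=3.4))
E
```

```text
time: 45.9
tool_pos: [576.1, 146.8, 237.9]
tcp_rot: [180.0, 0.0, -45.2]
ft_force: [0.7, -0.6, -0.1]
finger_gap: 19.2
time: 46.8
tool_pos: [540.1, 281.1, 238.2]
tcp_rot: [180.0, -0.0, -45.3]
ft_force: [-0.5, -0.5, -1.9]
finger_gap: 18.9
turn about tool z -0.1 shift [-1.5  0.1 43.2]
top cap cover [542.2, 284.7, 269.4, 271.9, 331.0, 3.0] pipe wall [539.4, 284.2, 193.5, 212.9, 201.0, 0.4]
side cap cover [540.6, 283.3, 267.7, 271.5, 375.0, 3.2] pipe wall [539.5, 282.7, 196.3, 213.7, 571.0, 1.7]
```

View pics/s12.png

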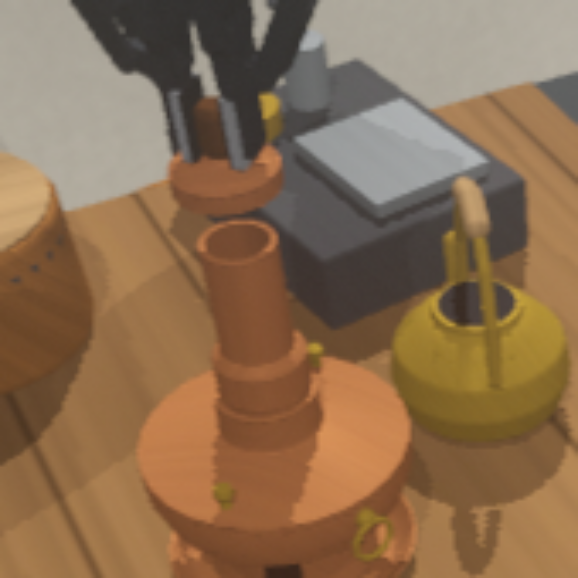

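The cap is right above the pipe mouth at (238,240). I'll correct by about 1 mm and lower it.

```bash
python3 -m pendant '[[0.1,-1.2,0.5,4,0],[0.1,0,0,8,0],[0.1,0,0,8,0],[0.1,0,0,5,0],[0.1,0,0,3,0],[0.1,0,0,2,0],[0.1,0,0,0,0],[0.1,0,0,0,0]]'
python3 -c "
from h import *
to(538.9,282.1,195,-45.2)"
```

```text
time: 47.7
tool_pos: [538.6, 282.8, 208.5]
tcp_rot: [-180.0, -0.0, -45.2]
ft_force: [-0.0, 0.2, -1.0]
finger_gap: 18.8
turn about tool z 0.0 shift [ 0.8  0.3 13.5]
```

```bash
python3 -m pendant '[[0.1,0.7,0,2,0],[0.1,0,0,3,0],[0.1,0,0,2,0],[0.1,0,0,0,0],[0.1,0,0,0,0]]'
python3 -m pendant '[[0.1,0,0,2,0],[0.1,0,0,1,0],[0.1,0,0,1,0],[0.1,0,0,0,0],[0.1,0,0,0,0]]'
```

```text
time: 48.2
tool_pos: [538.8, 282.2, 201.1]
tcp_rot: [180.0, 0.0, -45.2]
ft_force: [-0.0, -0.2, -1.1]
finger_gap: 19.0
time: 48.7
tool_pos: [538.9, 282.2, 197.2]
tcp_rot: [180.0, 0.0, -45.2]
ft_force: [0.3, 0.6, -0.0]
finger_gap: 18.8
```

```bash
python3 -m pendant '[[0.1,0,0,1,0],[0.1,0,0,0,0]]'
python3 -m pendant '[[0.1,0,0,1,0],[0.1,0,0,0,0]]'
python3 -m pendant '[[0.1,0,0,1,0],[0.1,0,0,0,0]]'
```

```text
time: 48.9
tool_pos: [538.9, 282.2, 196.1]
tcp_rot: [180.0, 0.0, -45.2]
ft_force: [0.1, 0.2, -1.3]
finger_gap: 19.0
time: 49.1
tool_pos: [539.0, 282.3, 195.3]
tcp_rot: [-180.0, -0.0, -45.2]
ft_force: [0.6, 0.4, -1.6]
finger_gap: 18.7
time: 49.3
tool_pos: [539.2, 282.4, 195.3]
tcp_rot: [-179.9, -0.0, -45.2]
ft_force: [-1.2, -0.1, 4.3]
finger_gap: 19.1
```

Contact came at the expected 195. I'll release, go up and clear the view.

```bash
python3 -m pendant '[[0.3,0,0,0,0],[0.6,0,0,0,0],[0.8,0,0,0,0],[0.8,0,0,0,0],[0.8,0,0,-5,0],[0.8,0,0,-15,0],[0.8,0,0,-20,0],[0.8,0,0,-20,0],[0.8,0,0,-10,0],[0.8,0,0,0,0]]'
python3 -m pendant '[[0.8,10,10,0,0],[0.8,20,20,0,0],[0.8,25,25,0,0],[0.8,25,25,0,0],[0.8,25,25,0,0],[0.8,25,25,0,0],[0.8,20,20,0,0],[0.8,10,10,0,0],[0.8,0,0,0,0],[0.8,0,0,0,0]]'
python3 - <<'E'
from h import *
for n in("top","side"):
    im,d=optics.snapshot(n); w=cloud(n,d); cv2.imwrite(f"pics/{n}13.png",im)
    C=(538.5,282)
    print(n,"knob top",circ(w,C,16,250,264,5),"cover",circ(w,C,36,216,232,29.5,20),"pipe",circ(w,C,30,165,210,21),"lid edge",circ(w,C,90,91,101,79,74),"dish",circ(w,C,95,12,20,77,66))
    for q in("kettle","kettle_lid","hammer","mallet","bowl"):
        print(q,[(np.round(a["at"]).tolist(),round(a["score"],2)) for a in optics.search_frame(n,q)][:1])
cv2.imwrite('pics/s13.png',cv2.resize(im[30:230,150:350],None,fx=3,fy=3))
E
```

```text
time: 50.3
tool_pos: [540.1, 282.8, 267.2]
tcp_rot: [-179.8, -0.1, -45.2]
ft_force: [-0.3, 0.3, 0.3]
finger_gap: 68.5
time: 51.3
tool_pos: [537.9, 56.3, 263.6]
tcp_rot: [180.0, 0.1, -45.2]
ft_force: [0.5, -0.1, 0.1]
finger_gap: 68.5
top knob top [537.9, 281.3, 257.4, 260.1, 134.0, 2.7] cover [539.7, 284.0, 227.3, 230.4, 545.0, 5.5] pipe [539.4, 284.0, 176.5, 185.5, 41.0, 0.4] lid edge [538.6, 279.8, 97.1, 100.1, 355.0, 2.0] dish None
kettle [([701.0, 354.0, 73.0], 0.69)]
kettle_lid []
hammer [([402.0, 156.0, 20.0], 0.85)]
mallet [([350.0, -149.0, 40.0], 0.63)]
bowl []
side knob top None cover [542.2, 283.0, 225.1, 228.7, 246.0, 3.0] pipe [539.5, 283.3, 185.2, 206.2, 406.0, 1.0] lid edge [538.5, 282.6, 96.0, 98.3, 529.0, 2.5] dish [537.7, 282.9, 14.5, 17.2, 202.0, 2.2]
kettle [([688.0, 324.0, 60.0], 0.83)]
kettle_lid [([676.0, -16.0, 10.0], 0.81)]
hammer [([410.0, 146.0, 19.0], 0.66)]
mallet [([346.0, -160.0, 46.0], 0.58)]
bowl [([794.0, 89.0, 24.0], 0.71)]
```

View pics/s13.png

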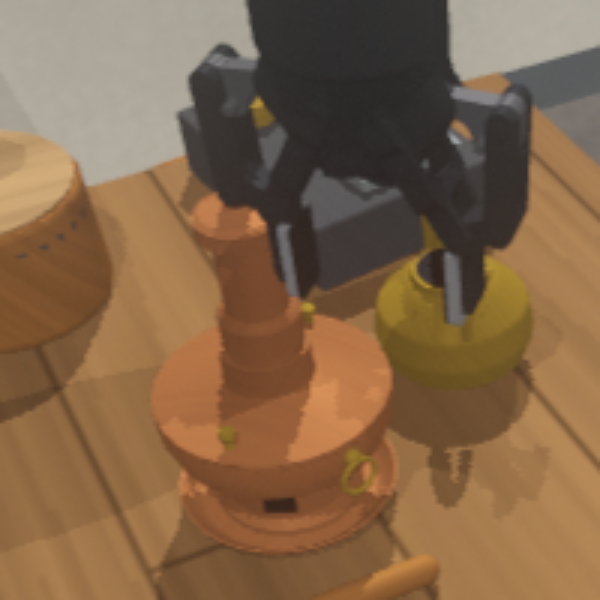

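View pics/top13.png

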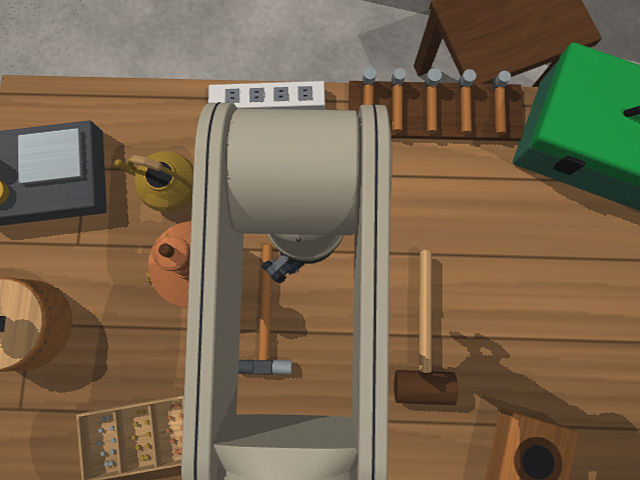

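The knob top is at 257.4 (258 expected), the cover at about 227, and everything is upright and centred. The gripper touches nothing, so I'll hand in.

```bash
python3 -c "
from bench import hand_in
print(hand_in())"
```

```text
the job is handed in; nothing more can be done
None
```

The hot pot is put together on its dish in the order asked (pot, lid, pipe, cap), and I handed it in at about 52 s of the 136 s allowed. The pot stands within about 1 mm of the dish's centre.

| Part | Last measured height (mm) | Expected (mm) |
|---|---|---|
| Pot rim | about 91.5, level | 92 |
| Lid edge | 96–97, level in the clear side view | 96 |
| Pipe top | 223.5 | 224 |
| Cap knob top | 257.4 | 258 |

Three things did not go or agree as they should:
- **Missed grasp:** the first try at the lid closed on air, because the real fingertips sit about 40 mm behind the reported TCP. The lid did not move, and I corrected for this from the depth picture. The pot was therefore held only by the top of its chimney, but it held.
- **Cameras:** the two disagree by about 2 mm, so I used their mean.
- **Last check of the other things:** the arm hid the kettle lid and bowl from the top camera, and the cap knob and much of the cap from the side camera. The side camera put the kettle lid and bowl within about 4 mm of where they were. The hammer, mallet and kettle came out within 6 mm in both cameras. The exception is the kettle in the side view, 5–8 mm off, where the gripper partly hid it. I never touched any of them.

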